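# Set the stirrer to fast and start it

## Task

Set the bench stirrer going at its fast speed: with the fingertips, push the lever with the flat crossbar handle away from the front of the stirrer, past its first notch and fully home in the second, and only then press the round start button right down and let it come up again. Only push: do not grip the lever between the fingers, leave the ball-handled heating lever at off, and do not shift or lift any of the glassware, bottles or tweezers standing around.

Things in the scene. Friction and masses are not known exactly. Their poses are not given: they have to be found in the camera images.
- stirrer: fixed stirrer: grey box, white deck, 260 (x) x 300 (y) x 50 mm high, a steel plate (134 mm wide, 12 high) on its rear half. Origin: centre of the underside; x points from its front (robot side) to its back, y to its left. On the front half two lever quadrants, 100 mm apart along y (which is left varies), axes 62 mm before the origin and 15 mm below the deck; the start button is right of both
- stir_lever (a joint): angle (rad) of the lever with the black crossbar handle: 0 = off, leaning 0.4 to the front; 0.40 = first notch (slow), upright; 0.80 = second notch (fast) at the hard stop, leaning to the back. It swings towards the stirrer's +x about an axis along y. Spring detents hold it in each position; about 6 N at the handle pushes it out of a notch, half-way it snaps into the next and stays
- stir_lever_handle (a point): centre of the crossbar handle, 85 mm from the lever's axis: 46 mm wide (along the stirrer's y), 16 thick, 22 tall, leaning with the lever; about 113 mm above the worktop at off and fast, 120 mm at slow; travels 66 mm in all. Push its front face. The black round-topped quadrant (100 mm long, 32 wide) below it rises to 85 mm above the worktop
- heat_lever (a joint): angle of the heating lever, the one with the black ball handle (30 mm across), on a quadrant of the same build; rad, 0 = off, same notches as the stirring lever. To be left at 0
- heat_lever_handle (a point): centre of the ball handle of the heating lever, 85 mm from the lever's axis
- start_button (a joint): travel of the start button in m: 0 = up, 0.006 = fully down (about 5 N); it springs back
- start_button_top (a point): centre of the top face of the round white start button (28 mm across, in a black housing), near the front right corner of the deck, 95 mm in front of and 110 mm to the right of the stirrer's centre; pressed straight down
- glass_dish_mid (a point): centre (40 mm up) of the loose glass dish on the stirrer's plate, 125 mm across, 81 mm high
- vial_mid (a point): centre (33 mm up) of the loose open glass vial that stands on the deck about 90 mm behind the start button, 35 mm across, 66 mm high
- dropper_bottle_mid (a point): centre (66 mm up) of the loose brown dropper bottle on the worktop to the right of the stirrer, 47 x 47 x 132 mm
- capped_bottle_mid (a point): centre (65 mm up) of the loose clear screw-cap bottle on the worktop to the left of the stirrer, 63 mm across, 130 mm high
- tweezers_1_mid (a point): centre of the loose steel tweezers lying on the worktop in front of the stirrer, 130 mm long, 10 mm high

How it is judged:
By the outcome, as a careful person would: the job done as asked, in the order asked, and still so for the second after the job is handed in, with the robot touching nothing.
It also fails if it takes over 50 s, if anything falls off the work surface, if the arm or the gripper's body presses on something with over 40 N, if the wrist force passes 120 N, or if a joint passes its speed limit or range.

## Robot

A 6-joint arm with a two-finger parallel gripper is mounted at the origin on a cart in front of the work surface, level with it; the furniture and walls round the work are solid. World frame = base frame: x ahead of the robot, y to its left, z up, the work surface at z = 0. Lengths are in m, angles in rad, forces in N, time in s.
With the tool pointing down it reaches from about 0.25 to 0.8 m from the base axis. Payload 8.5 kg.
Tool frame: the origin (TCP) lies at the very end of the fingers, on their centre line; the grasp point (between the pads) lies 19 mm behind it (ctrl.tcp_to_grasp is the z of the grasp point in the tool frame, in m); z points along the fingers, y is the direction in which the jaws open and shut (so a half turn about z gives the same grasp; the last joint's range is limited). The gripper opens to 85 mm and grips with 20 to 120 N. Pads are 22 mm wide; open, the fingers measure 114 mm over their backs; the gripper's body (76 mm by 85 mm) begins 54 mm behind the grasp point. The pads swing forward as they close: fully open they stand 13 mm farther back than shut.
Start: joints at [-1.275, 0.238, -0.013, 1.319, 0, 1.571], TCP at [0.153, -0.502, 0.231] pointing down, gripper open.
Joint ranges: [-2.66, 2.66], [-1.03, 1.9], [-1.14, 1.46], [-1.82, 2.27], [-1.45, 1.34], [-3.14, 3.14]. Speed limits (rad/s): [2.22, 2.22, 2.79, 3.14, 3.14, 3.14].

## Interface

Orientations are given as a unit quaternion [x, y, z, w].
In Python, from bench import ctrl, cams gives the robot as it stands. The module is installed in compiled form; this text tells all that it offers.
- The arm moves only by the tool servo_tool, never from a script. Its argument "steps" is a list of rows, each an object of numbers: "ax", "ay", "az": the turn, a rotation vector about the tool's x, y, z in rad; "dx", "dy", "dz": the shift along the tool's x, y, z in mm; "claw": the opening, from 0 (shut) to 1 (fully open). A call has 1 to 20 rows; each row is the pose to reach, as a shift and turn from the pose commanded when the call began, along the tool's axes at that moment; what a row does not reach only later rows make up. A row lasts 1/8 s, in which the tool goes at most 62.5 mm and 10.7 degrees, less where a joint would pass 70% of its speed; a pose out of reach is approached as far as the arm can. A call with a gripper value outside its range is refused whole. The fingers move at their own pace and stop on an object; "newtons" is the grip in N (left out, the last holds). Time passes only in rows, so rows that repeat a pose let the fingers close. It gives the time, the measured TCP pose, the force and the opening at its end, in the units of the state.
- ctrl.state(): the state, without advancing time (a new reading comes with each control period).
- cams.grab_frame(name): name is "side" or "top"; returns (picture, depth): 400x640x3 uint8, red, green, blue; 400x640 float32, m along the optical axis (not along the pixel's ray), 0 where there is no reading.
- cams.camera_model(name): a dict with "fx", "fy", "cx", "cy" (pixels), "k1" (the pictures are not rectified: a ray, as slopes to the right and down, at radius r is drawn at 1 + k1 r^2 times it, then the intrinsics apply), "R" (3x3) and "t" (3): a world point X has camera coordinates R X + t. Camera axes: x right, y down, z forward; pixel columns grow to the right and rows downward; lengths in m; the calibration is good to about 2 mm. A picture is of the moment at which its call begins. camera_model takes no time and is no camera call.
- ctrl.close_job(): hands the job in, once; it reports no verdict.
The state is a dict: "t": time; "qpos": joint angles; "joint_velocities": joint speeds; "joint_efforts": joint torques, N m; "tcp_pos": TCP position; "ee_rot": TCP orientation; "contact_force": force on the tool from outside, world axes, zero at the start; "wrist_torque": the same for the moment, N m; "gripper_width": finger opening in m.
Only numpy, scipy, OpenCV 4.12 (cv2) and the standard library are available. Lean on these libraries where they do the work, as an engineer would, in place of code of your own. Each camera call takes 0.05 s, during which the arm holds its last target.

## Working session

There is one attempt and no reset: what is moved stays moved. The work goes in short steps, Python scripts to look and compute and a tool call to move; the robot and the scene stay as the last step left them, time stands still between calls to the robot, and variables do not carry over. Pictures are saved under pics/ and viewed, and the job is handed in when it is done.

Besides the shell and the picture viewer there is one more tool, called after ">>>" by a JSON object that holds its "api" and its "payload", one argument or row to a line. servo_tool: Moves the arm, as the interface text tells. Its arguments: {"type":"object","properties":{"steps":{"type":"array","items":{"type":"object","properties":{"ax":{"type":"number"},"ay":{"type":"number"},"az":{"type":"number"},"dx":{"type":"number"},"dy":{"type":"number"},"dz":{"type":"number"},"claw":{"type":"number"}}}},"newtons":{"type":"number"}},"required":["steps"]}

```bash
mkdir -p pics
python3 - <<'E'
from bench import ctrl, cams
import cv2, numpy as np
s=ctrl.state(); print(s)
for n in("side","top"):
    p,d=cams.grab_frame(n); np.savez(n+"0.npz",p=p,d=d)
    cv2.imwrite(f"pics/{n}0.png",p[:,:,::-1]); print(n,cams.camera_model(n))
E
```

```text
{'t': 0.0, 'qpos': array([-1.27500684e+00,  2.38790058e-01, -1.42700354e-02,  1.31921527e+00,
       -2.54871531e-05,  1.57082561e+00]), 'joint_velocities': array([-0.00050608, -0.00034712,  0.00227082,  0.00162832,  0.00260186,
       -0.00246441]), 'joint_efforts': array([-4.37145691e-04, -5.38779688e+01,  3.46438944e+01,  1.83415983e-02,
       -4.28731857e-05, -2.28182222e-05]), 'tcp_pos': array([ 0.15290194, -0.50179079,  0.23066663]), 'ee_rot': array([ 9.89085378e-01,  1.47341673e-01, -1.21588074e-04, -7.29567982e-04]), 'contact_force': array([0.1100355 , 0.68972691, 1.25058378]), 'wrist_torque': array([0.02724869, 0.05421752, 0.00579122]), 'gripper_width': 0.08539625363178387}
side {'fx': 419.8034410291906, 'fy': 419.8034410291906, 'cx': 317.78970418690466, 'cy': 197.60795207518007, 'k1': -0.051235276161757874, 'R': array([[ 0.99957597,  0.01849915, -0.0224869 ],
       [-0.01171936, -0.4513636 , -0.89226317],
       [-0.02665588,  0.89214835, -0.45095541]]), 't': array([-0.53807888,  0.0906317 ,  1.21731862])}
top {'fx': 464.82779728151473, 'fy': 464.82779728151473, 'cx': 321.18503726851344, 'cy': 199.9163993182545, 'k1': 0.030428858419563713, 'R': array([[-0.04362471, -0.99904373,  0.00291874],
       [-0.97547983,  0.04196456, -0.2160511 ],
       [ 0.21572201, -0.01227233, -0.9763777 ]]), 't': array([0.00193878, 0.56040416, 1.08227902])}
```

View pics/side0.png

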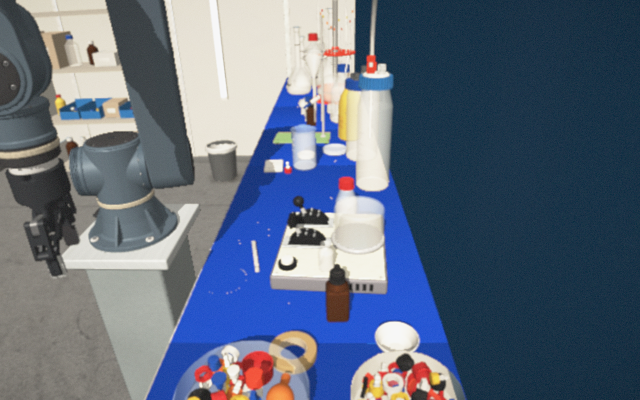

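View pics/top0.png

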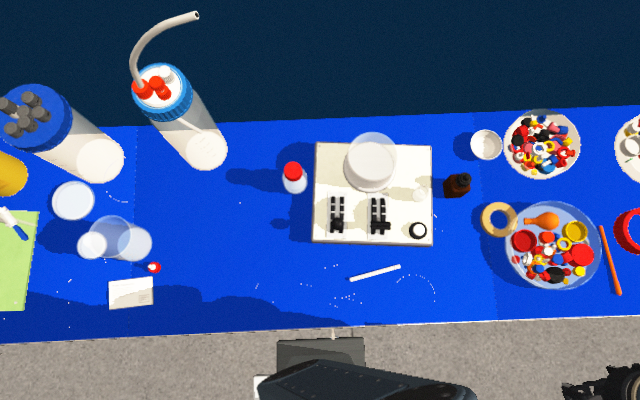

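The stirrer's deck spans roughly (313–432, 142–245) in the top view. The ball lever seems to be on the left (337, 228), the crossbar at (380, 228) and the button at (418, 230). I'll zoom in on both views.

```bash
cat > h.py <<'E'
import numpy as np, cv2
from bench import cams
def ray(n,u,v):
    m=cams.camera_model(n); x=(u-m['cx'])/m['fx']; y=(v-m['cy'])/m['fy']
    a,b=x,y
    for _ in range(20):
        f=1+m['k1']*(a*a+b*b); a,b=x/f,y/f
    R=np.array(m['R']);t=np.array(m['t'])
    return -R.T@t, R.T@np.array([a,b,1.])
def plane(n,u,v,z):
    c,d=ray(n,u,v); return c+d*(z-c[2])/d[2]
def depthpt(n,u,v,D):
    c,d=ray(n,u,v); return c+d*D
def proj(n,X):
    m=cams.camera_model(n); q=np.array(m['R'])@X+m['t']; a,b=q[:2]/q[2]; f=1+m['k1']*(a*a+b*b)
    return m['fx']*a*f+m['cx'], m['fy']*b*f+m['cy']
def two(u1,v1,u2,v2): # side, top
    c1,d1=ray('side',u1,v1);c2,d2=ray('top',u2,v2)
    s=np.linalg.lstsq(np.c_[d1,-d2],c2-c1,rcond=None)[0]
    p,q=c1+s[0]*d1,c2+s[1]*d2; return (p+q)/2,np.linalg.norm(p-q)
E
python3 - <<'E'
from h import *
t=np.load('top0.npz');s=np.load('side0.npz')
cv2.imwrite('pics/tz.png',cv2.resize(t['p'][130:260,300:480,::-1],None,fx=4.4,fy=4.4,interpolation=cv2.INTER_CUBIC))
cv2.imwrite('pics/sz.png',cv2.resize(s['p'][170:330,240:400,::-1],None,fx=3.75*1,fy=3.75,interpolation=cv2.INTER_CUBIC))
p=t['p'].astype(int)
m=((p.min(2)>120)&(p.max(2)-p.min(2)<70)).astype(np.uint8); m[:, :305]=0; m[:,445:]=0; m[:130]=0; m[250:]=0
c=max(cv2.findContours(m,cv2.RETR_EXTERNAL,cv2.CHAIN_APPROX_NONE)[0],key=cv2.contourArea)
print(cv2.boundingRect(c)); 
w=[]
for q in c[:,0]: w.append(plane('top',*q,0.05)[:2])
w=np.array(w,np.float32); r=cv2.minAreaRect(w); print(r, cv2.boxPoints(r))
E
```

```text
(312, 133, 121, 113)
((0.5913181900978088, -0.15269044041633606), (0.29519912600517273, 0.2833724915981293), 85.40945434570312) [[ 0.43827343 -0.28847674]
 [ 0.72073686 -0.3111563 ]
 [ 0.74436295 -0.01690415]
 [ 0.46189952  0.00577542]]
```

View pics/tz.png

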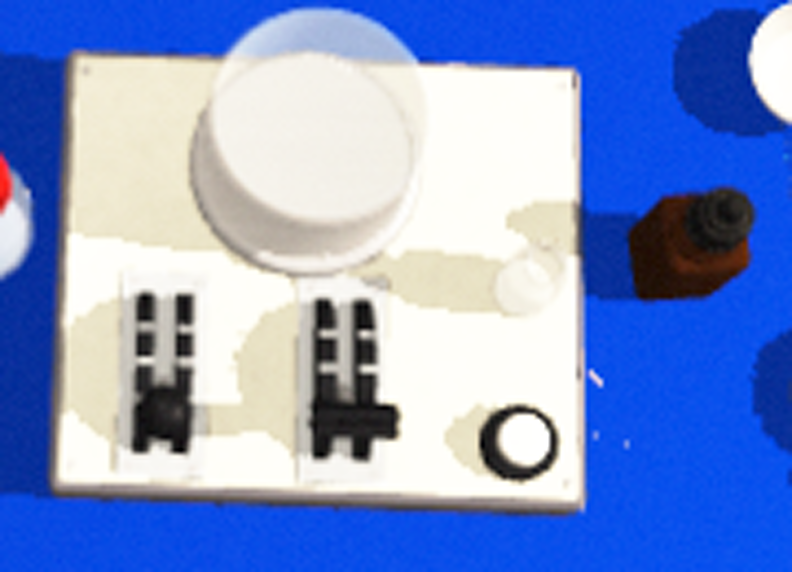

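View pics/sz.png

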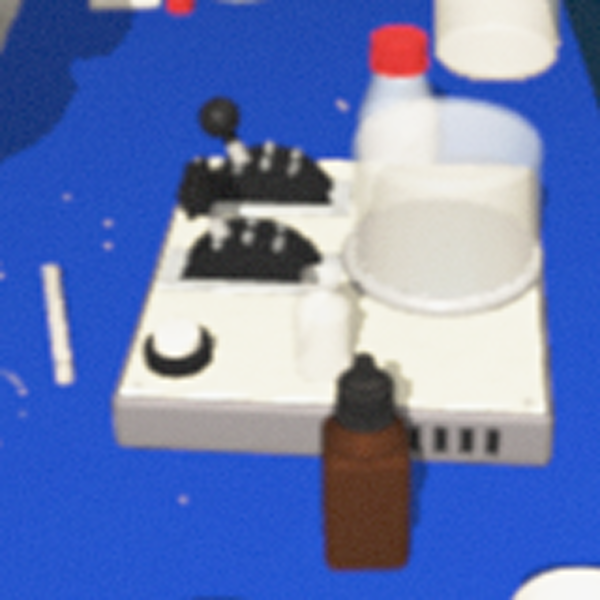

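Run:
```python
from h import *
T=lambda x,y:(300+x/4.4-.4,130+y/4.4-.4); S=lambda x,y:(240+x/3.75-.4,170+y/3.75-.4)
cr={'FL':(56,485),'BL':(70,55),'BR':(577,70),'FR':(580,498)}
loc={'FL':(-.13,.15),'BL':(.13,.15),'BR':(.13,-.15),'FR':(-.13,-.15)}
W=np.array([plane('top',*T(*cr[k]),.05)[:2] for k in cr]); L=np.array([loc[k] for k in cr]); print(W)
wc=W.mean(0);lc=L.mean(0); H=(L-lc).T@(W-wc);U,_,V=np.linalg.svd(H);R=V.T@U.T;yaw=np.arctan2(R[1,0],R[0,0]);o=wc-R@lc
print('yaw',np.degrees(yaw),'o',o,'res',W-(L@R.T+o))
f=lambda x,y:o+R@np.array([x,y])
print('pred btn',f(-.095,-.11),'levers handle',f(-.062-.033,-.05),f(-.062-.033,.05))
b,e=two(*S(182,338),*T(524,437));print('btn 2view',b,e, 'btn plane .066',plane('top',*T(524,437),.066))
h,e=two(*S(208,187),*T(357,421));print('handle',h,e); print(plane('top',*T(355,421),.113))
h,e=two(*S(219,117),*T(165,410));print('ball',h,e)
v,e=two(*S(322,268),*T(540,262));print('vial top',v,e)
print('dropper top',two(*S(366,360),*T(732,210)))
w=[plane('side',*S(*q),.005) for q in((52,265),(65,382))];print('tweez',w)
d=np.load('top0.npz')['d']
for q in((355,421),(340,421),(375,421),(524,437),(450,470)):
  u,v=T(*q); print(q,depthpt('top',u,v,d[round(v),round(u)]))
```

```text
[[ 0.46382023  0.00344841]
 [ 0.71415948 -0.01458829]
 [ 0.69226836 -0.30747666]
 [ 0.44424623 -0.28568406]]
yaw -4.285714295538343 o [ 0.57862357 -0.15107515] res [[ 0.00362363 -0.00477192]
 [-0.0053101  -0.0033788 ]
 [-0.0047822   0.00289397]
 [ 0.00646866  0.00525675]]
pred btn [ 0.4756689  -0.25366821] levers handle [ 0.48015271 -0.19383598] [ 0.48762572 -0.0941156 ]
btn 2view [ 0.47725674 -0.25421435  0.06644365] 0.0003459536805180225 btn plane .066 [ 0.47715061 -0.2543414   0.066     ]
handle [ 0.48558671 -0.15626619  0.11430881] 0.0067118439192009076
[ 0.48249029 -0.15589596  0.113     ]
ball [ 0.4911444  -0.05633525  0.11453951] 0.0024787707242269236
vial top [ 0.56270261 -0.25950172  0.11902647] 0.0002621451927419863
dropper top (array([ 0.58539041, -0.36157089,  0.12725288]), np.float64(0.0011116300972824158))
tweez [array([ 0.36503848, -0.07525563,  0.005     ]), array([ 0.39515137, -0.21511455,  0.005     ])]
(355, 421) [ 0.48077255 -0.15439765  0.12380894]
(340, 421) [ 0.48158443 -0.14698173  0.12080797]
(375, 421) [ 0.4804191  -0.16489481  0.12323132]
(524, 437) [ 0.4764934  -0.25335466  0.07045874]
(450, 470) [ 0.46292419 -0.21543388  0.04914906]
```

>>> {"api": "servo_tool", "payload": {
  "steps": [
    {"dx": 30,"dy": -21,"claw": 0},
    {"dx": 65,"dy": -46,"claw": 0},
    {"dx": 100,"dy": -71,"az": 0.05,"claw": 0},
    {"dx": 140,"dy": -99,"az": 0.1,"claw": 0},
    {"dx": 180,"dy": -127,"az": 0.16,"claw": 0},
    {"dx": 220,"dy": -155,"az": 0.22,"claw": 0},
    {"dx": 260,"dy": -184,"az": 0.28,"claw": 0},
    {"dx": 300,"dy": -212,"az": 0.33,"claw": 0},
    {"dx": 335,"dy": -237,"az": 0.37,"claw": 0},
    {"dx": 362,"dy": -256,"az": 0.37,"claw": 0},
    {"dx": 362,"dy": -256,"az": 0.37,"claw": 0},
    {"dx": 362,"dy": -256,"az": 0.37,"claw": 0},
    {"dx": 362,"dy": -256,"az": 0.37,"claw": 0}
  ]
}}

```text
validation failed for argument at $.st...
```

That call was refused as invalid, so I'll try a single row with every field filled in.

>>> {"api": "servo_tool", "payload": {
  "steps": [
    {"ax": 0,"ay": 0,"az": 0,"dx": 30,"dy": -21,"dz": 0,"claw": 0}
  ]
}}

```text
t: 0.22
tcp_pos: [0.1751, -0.474, 0.2305]
ee_rot: [0.989, 0.146, -0.0, -0.0]
contact_force: [0.9, -0.2, 0.0]
gripper_width: 0.0696
```

>>> {"api": "servo_tool", "payload": {
  "steps": [
    {"ax": 0,"ay": 0,"az": 0,"dx": 35,"dy": -25,"dz": 0,"claw": 0},
    {"ax": 0,"ay": 0,"az": 0.05,"dx": 70,"dy": -50,"dz": 0,"claw": 0},
    {"ax": 0,"ay": 0,"az": 0.1,"dx": 110,"dy": -78,"dz": 0,"claw": 0},
    {"ax": 0,"ay": 0,"az": 0.16,"dx": 150,"dy": -106,"dz": 0,"claw": 0},
    {"ax": 0,"ay": 0,"az": 0.22,"dx": 190,"dy": -134,"dz": 0,"claw": 0},
    {"ax": 0,"ay": 0,"az": 0.28,"dx": 230,"dy": -163,"dz": 0,"claw": 0},
    {"ax": 0,"ay": 0,"az": 0.33,"dx": 270,"dy": -191,"dz": 0,"claw": 0},
    {"ax": 0,"ay": 0,"az": 0.37,"dx": 305,"dy": -216,"dz": 0,"claw": 0},
    {"ax": 0,"ay": 0,"az": 0.37,"dx": 332,"dy": -235,"dz": 0,"claw": 0},
    {"ax": 0,"ay": 0,"az": 0.37,"dx": 332,"dy": -235,"dz": 0,"claw": 0},
    {"ax": 0,"ay": 0,"az": 0.37,"dx": 332,"dy": -235,"dz": 0,"claw": 0},
    {"ax": 0,"ay": 0,"az": 0.37,"dx": 332,"dy": -235,"dz": 0,"claw": 0}
  ]
}}

```text
t: 1.72
tcp_pos: [0.4241, -0.1523, 0.2312]
ee_rot: [0.999, -0.038, -0.0, -0.0]
contact_force: [-0.1, 0.7, -0.0]
gripper_width: -0.0002
```

Pose is as planned, with the fingers shut. I'll lower 131 mm to a tip height of about 0.100.

>>> {"api": "servo_tool", "payload": {
  "steps": [
    {"ax": 0,"ay": 0,"az": 0,"dx": 0,"dy": 0,"dz": 35,"claw": 0},
    {"ax": 0,"ay": 0,"az": 0,"dx": 0,"dy": 0,"dz": 70,"claw": 0},
    {"ax": 0,"ay": 0,"az": 0,"dx": 0,"dy": 0,"dz": 105,"claw": 0},
    {"ax": 0,"ay": 0,"az": 0,"dx": 0,"dy": 0,"dz": 131,"claw": 0},
    {"ax": 0,"ay": 0,"az": 0,"dx": 0,"dy": 0,"dz": 131,"claw": 0},
    {"ax": 0,"ay": 0,"az": 0,"dx": 0,"dy": 0,"dz": 131,"claw": 0}
  ]
}}

```text
t: 2.48
tcp_pos: [0.425, -0.1524, 0.1013]
ee_rot: [0.999, -0.038, 0.0, 0.0]
contact_force: [0.1, 0.9, -0.3]
gripper_width: 0.0002
```

```bash
cat > shot.py <<'E'
import sys
from h import *
from bench import ctrl
s=ctrl.state(); print(s['t'],s['tcp_pos'].round(4),s['contact_force'].round(1))
t,dt=cams.grab_frame('top'); q,_=cams.grab_frame('side')
a=cv2.resize(t[130:260,300:450,::-1],(450,390),interpolation=cv2.INTER_CUBIC)
b=cv2.resize(q[170:300,240:350,::-1],(330,390),interpolation=cv2.INTER_CUBIC)
cv2.imwrite('pics/%s.png'%sys.argv[1],np.hstack([a,b]))
E
python3 shot.py a1
```

```text
2.475 [ 0.425  -0.1524  0.1013] [ 0.1  0.9 -0.3]
```

View pics/a1.png

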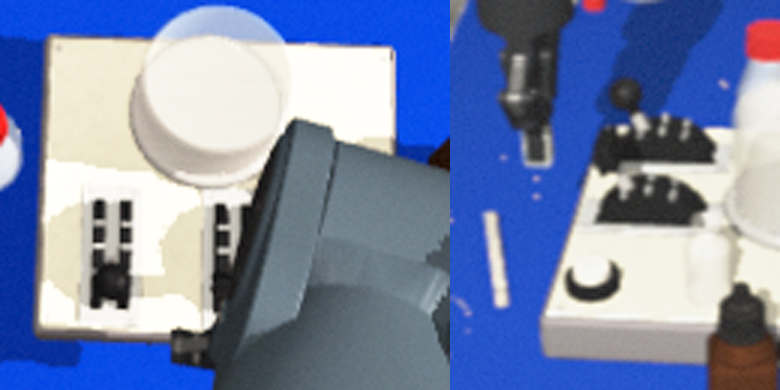

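The fingertips (540, 160 in the right panel) stand in front of the crossbar (605, 150). Now the push.

>>> {"api": "servo_tool", "payload": {
  "steps": [
    {"ax": 0,"ay": 0,"az": 0,"dx": 15,"dy": 0,"dz": 1,"claw": 0},
    {"ax": 0,"ay": 0,"az": 0,"dx": 25,"dy": 0,"dz": 1,"claw": 0},
    {"ax": 0,"ay": 0,"az": 0,"dx": 32,"dy": 0,"dz": 1,"claw": 0},
    {"ax": 0,"ay": 0,"az": 0,"dx": 38,"dy": 0,"dz": 1,"claw": 0},
    {"ax": 0,"ay": 0,"az": 0,"dx": 44,"dy": 0,"dz": 1,"claw": 0}
  ]
}}

```text
t: 3.2
tcp_pos: [0.4673, -0.1547, 0.099]
ee_rot: [0.999, -0.037, -0.002, -0.0]
contact_force: [-5.2, -0.0, 4.0]
gripper_width: -0.0002
```

>>> {"api": "servo_tool", "payload": {
  "steps": [
    {"ax": 0,"ay": 0,"az": 0,"dx": 6,"dy": 0,"dz": 0,"claw": 0},
    {"ax": 0,"ay": 0,"az": 0,"dx": 12,"dy": 0,"dz": 0,"claw": 0},
    {"ax": 0,"ay": 0,"az": 0,"dx": 18,"dy": 0,"dz": 0,"claw": 0},
    {"ax": 0,"ay": 0,"az": 0,"dx": 24,"dy": 0,"dz": 0,"claw": 0}
  ]
}}

```text
t: 3.7
tcp_pos: [0.4932, -0.1568, 0.0993]
ee_rot: [0.999, -0.037, 0.0, -0.0]
contact_force: [-0.0, 0.0, -0.4]
gripper_width: -0.0005
```

>>> {"api": "servo_tool", "payload": {
  "steps": [
    {"ax": 0,"ay": 0,"az": 0,"dx": 5,"dy": 0,"dz": 0,"claw": 0},
    {"ax": 0,"ay": 0,"az": 0,"dx": 10,"dy": 0,"dz": 0,"claw": 0}
  ]
}}

```text
t: 3.95
tcp_pos: [0.5018, -0.1574, 0.0992]
ee_rot: [0.999, -0.037, -0.001, -0.0]
contact_force: [-3.8, 0.3, 3.2]
gripper_width: -0.0001
```

>>> {"api": "servo_tool", "payload": {
  "steps": [
    {"ax": 0,"ay": 0,"az": 0,"dx": 5,"dy": 0,"dz": 0,"claw": 0},
    {"ax": 0,"ay": 0,"az": 0,"dx": 10,"dy": 0,"dz": 0,"claw": 0},
    {"ax": 0,"ay": 0,"az": 0,"dx": 15,"dy": 0,"dz": 0,"claw": 0},
    {"ax": 0,"ay": 0,"az": 0,"dx": 20,"dy": 0,"dz": 0,"claw": 0}
  ]
}}

```text
t: 4.45
tcp_pos: [0.5232, -0.1591, 0.0994]
ee_rot: [0.999, -0.037, 0.0, -0.0]
contact_force: [0.3, 0.3, 0.4]
gripper_width: -0.0002
```

```bash
python3 shot.py a2
```

```text
4.45 [ 0.5232 -0.1591  0.0994] [0.3 0.3 0.4]
```

View pics/a2.png

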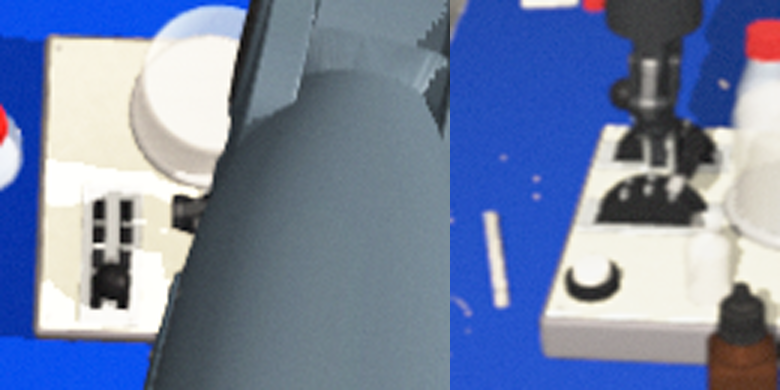

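It appears to have snapped, and the force is zero. The arm hides the crossbar, so I'll nudge forward to feel the hard stop.

>>> {"api": "servo_tool", "payload": {
  "steps": [
    {"ax": 0,"ay": 0,"az": 0,"dx": 3,"dy": 0,"dz": 0,"claw": 0},
    {"ax": 0,"ay": 0,"az": 0,"dx": 6,"dy": 0,"dz": 0,"claw": 0},
    {"ax": 0,"ay": 0,"az": 0,"dx": 6,"dy": 0,"dz": 0,"claw": 0}
  ]
}}

```text
t: 4.92
tcp_pos: [0.5261, -0.1592, 0.099]
ee_rot: [0.999, -0.037, -0.002, -0.0]
contact_force: [-8.2, 0.1, 5.2]
gripper_width: 0.0001
```

The hard stop shows at x = 0.526, which is the predicted fast position, with 8 N. I'll back off, rise, and check the lever.

>>> {"api": "servo_tool", "payload": {
  "steps": [
    {"ax": 0,"ay": 0,"az": 0,"dx": -15,"dy": 0,"dz": 0,"claw": 0},
    {"ax": 0,"ay": 0,"az": 0,"dx": -40,"dy": 0,"dz": 0,"claw": 0},
    {"ax": 0,"ay": 0,"az": 0,"dx": -70,"dy": 0,"dz": 0,"claw": 0},
    {"ax": 0,"ay": 0,"az": 0,"dx": -100,"dy": 0,"dz": -20,"claw": 0},
    {"ax": 0,"ay": 0,"az": 0,"dx": -130,"dy": 20,"dz": -50,"claw": 0},
    {"ax": 0,"ay": 0,"az": 0,"dx": -150,"dy": 50,"dz": -80,"claw": 0},
    {"ax": 0,"ay": 0,"az": 0,"dx": -160,"dy": 80,"dz": -100,"claw": 0},
    {"ax": 0,"ay": 0,"az": 0,"dx": -160,"dy": 100,"dz": -100,"claw": 0},
    {"ax": 0,"ay": 0,"az": 0,"dx": -160,"dy": 100,"dz": -100,"claw": 0}
  ]
}}

```text
t: 6.05
tcp_pos: [0.361, -0.2482, 0.1995]
ee_rot: [0.999, -0.038, 0.0, 0.0]
contact_force: [-0.2, 0.0, 0.1]
gripper_width: -0.0002
```

```bash
python3 shot.py a3
```

```text
6.05 [ 0.361  -0.2482  0.1995] [-0.2  0.   0.1]
```

View pics/a3.png

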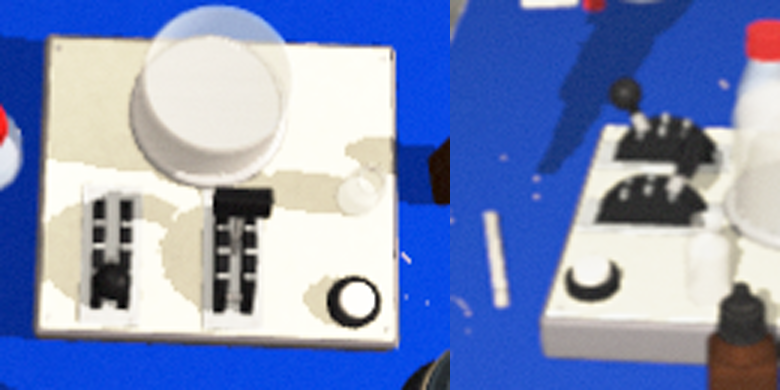

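The crossbar now sits at the rear end of its quadrant (243, 203), so it's at fast. The ball lever is still at the front and the glassware hasn't moved. Next is the button.

>>> {"api": "servo_tool", "payload": {
  "steps": [
    {"ax": 0,"ay": 0,"az": 0,"dx": 40,"dy": -1,"dz": 0,"claw": 0},
    {"ax": 0,"ay": 0,"az": 0,"dx": 80,"dy": -2,"dz": 0,"claw": 0},
    {"ax": 0,"ay": 0,"az": 0,"dx": 116,"dy": -3,"dz": 20,"claw": 0},
    {"ax": 0,"ay": 0,"az": 0,"dx": 116,"dy": -3,"dz": 60,"claw": 0},
    {"ax": 0,"ay": 0,"az": 0,"dx": 116,"dy": -3,"dz": 95,"claw": 0},
    {"ax": 0,"ay": 0,"az": 0,"dx": 116,"dy": -3,"dz": 118,"claw": 0},
    {"ax": 0,"ay": 0,"az": 0,"dx": 116,"dy": -3,"dz": 118,"claw": 0},
    {"ax": 0,"ay": 0,"az": 0,"dx": 116,"dy": -3,"dz": 118,"claw": 0}
  ]
}}

```text
t: 7.15
tcp_pos: [0.4778, -0.2526, 0.0821]
ee_rot: [0.999, -0.037, 0.0, 0.0]
contact_force: [0.3, -1.0, 0.8]
gripper_width: 0.0003
```

```bash
python3 shot.py a4
```

```text
7.15 [ 0.4778 -0.2526  0.0821] [ 0.3 -1.   0.8]
```

View pics/a4.png

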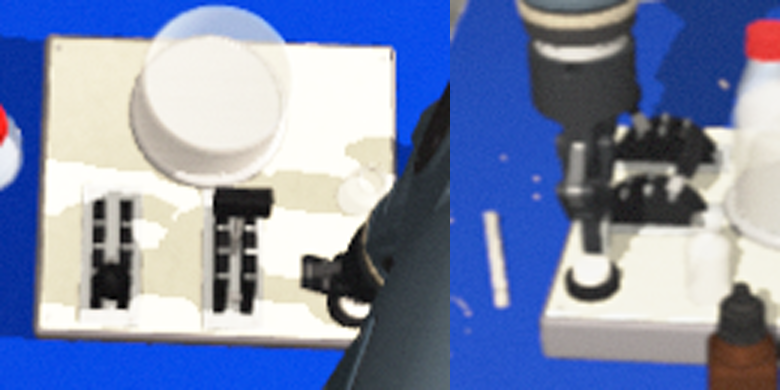

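The tip is centred over the button and about 12–15 mm above it. I'll go down in small steps.

>>> {"api": "servo_tool", "payload": {
  "steps": [
    {"ax": 0,"ay": 0,"az": 0,"dx": 0,"dy": 1,"dz": 5,"claw": 0},
    {"ax": 0,"ay": 0,"az": 0,"dx": 0,"dy": 1,"dz": 10,"claw": 0},
    {"ax": 0,"ay": 0,"az": 0,"dx": 0,"dy": 1,"dz": 14,"claw": 0},
    {"ax": 0,"ay": 0,"az": 0,"dx": 0,"dy": 1,"dz": 17,"claw": 0}
  ]
}}

```text
t: 7.75
tcp_pos: [0.4777, -0.2543, 0.0654]
ee_rot: [0.999, -0.037, 0.001, 0.0]
contact_force: [-8.2, 4.6, 39.2]
gripper_width: 0.0002
```

>>> {"api": "servo_tool", "payload": {
  "steps": [
    {"ax": 0,"ay": 0,"az": 0,"dx": 0,"dy": 0,"dz": 2,"claw": 0},
    {"ax": 0,"ay": 0,"az": 0,"dx": 0,"dy": 0,"dz": 2,"claw": 0}
  ]
}}

```text
t: 8.0
tcp_pos: [0.4777, -0.2543, 0.0655]
ee_rot: [0.999, -0.037, 0.001, 0.001]
contact_force: [-9.3, 4.9, 36.6]
gripper_width: -0.0001
```

>>> {"api": "servo_tool", "payload": {
  "steps": [
    {"ax": 0,"ay": 0,"az": 0,"dx": 0,"dy": 0,"dz": 2,"claw": 0},
    {"ax": 0,"ay": 0,"az": 0,"dx": 0,"dy": 0,"dz": 2,"claw": 0}
  ]
}}

```text
t: 8.25
tcp_pos: [0.4778, -0.2543, 0.0651]
ee_rot: [0.999, -0.037, 0.002, 0.001]
contact_force: [-15.4, 7.0, 56.0]
gripper_width: 0.0001
```

Run:
```python
from h import *
q,d=cams.grab_frame('side'); np.savez('press.npz',p=q,d=d)
s=np.load('side0.npz')
f=lambda p:cv2.resize(p[240:280,265:305,::-1],(400,400),interpolation=cv2.INTER_CUBIC)
cv2.imwrite('pics/press.png',np.hstack([f(s['p']),f(q)]))
```

```text
(no output)
```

View pics/press.png

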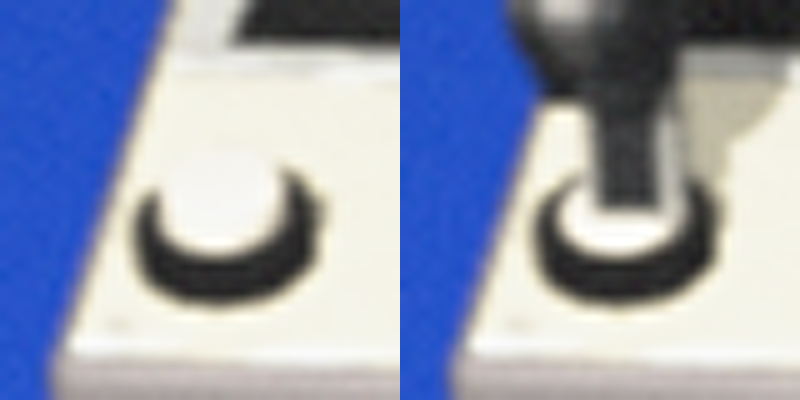

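Pressed, the white cap has sunk visibly into its housing, the tip rests only on the cap, and the force has risen against a rigid stop, so it's fully down. Releasing straight up.

>>> {"api": "servo_tool", "payload": {
  "steps": [
    {"ax": 0,"ay": 0,"az": 0,"dx": 0,"dy": 0,"dz": -6,"claw": 0},
    {"ax": 0,"ay": 0,"az": 0,"dx": 0,"dy": 0,"dz": -14,"claw": 0},
    {"ax": 0,"ay": 0,"az": 0,"dx": 0,"dy": 0,"dz": -30,"claw": 0},
    {"ax": 0,"ay": 0,"az": 0,"dx": 0,"dy": 0,"dz": -60,"claw": 0},
    {"ax": 0,"ay": 0,"az": 0,"dx": 0,"dy": 0,"dz": -100,"claw": 0},
    {"ax": 0,"ay": 0,"az": 0,"dx": -40,"dy": 0,"dz": -140,"claw": 0},
    {"ax": 0,"ay": 0,"az": 0,"dx": -80,"dy": 20,"dz": -140,"claw": 0},
    {"ax": 0,"ay": 0,"az": 0,"dx": -120,"dy": 40,"dz": -140,"claw": 0},
    {"ax": 0,"ay": 0,"az": 0,"dx": -120,"dy": 40,"dz": -140,"claw": 0},
    {"ax": 0,"ay": 0,"az": 0,"dx": -120,"dy": 40,"dz": -140,"claw": 0}
  ]
}}

```text
t: 9.55
tcp_pos: [0.3548, -0.285, 0.2002]
ee_rot: [0.999, -0.037, 0.0, -0.0]
contact_force: [0.4, 0.4, -1.4]
gripper_width: -0.0
```

```bash
python3 shot.py a5
python3 - <<'E'
from h import *
q,d=cams.grab_frame('side'); p,_=cams.grab_frame('top')
s=np.load('side0.npz');t=np.load('top0.npz')
f=lambda p:cv2.resize(p[240:280,265:305,::-1],(400,400),interpolation=cv2.INTER_CUBIC)
cv2.imwrite('pics/rel.png',np.hstack([f(s['p']),f(q)]))
E
```

```text
9.55 [ 0.3548 -0.285   0.2002] [ 0.4  0.4 -1.4]
```

View pics/a5.png

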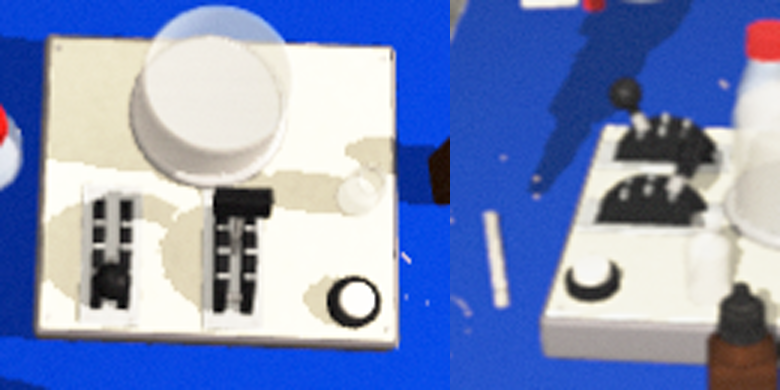

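View pics/rel.png

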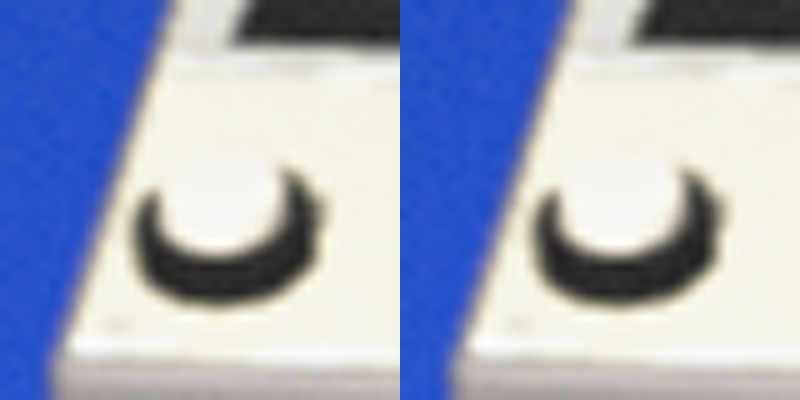

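The button is back up, the crossbar is still at the rear (fast), the ball lever is at off, everything else is in place, and the arm is clear.

```bash
python3 -c "
from bench import ctrl
print(ctrl.close_job())"
```

```text
the job is handed in; nothing more can be done
None
```

The stirrer lever is at fast, and the start button was then pressed right down and let up again. I handed the job in shortly after t = 9.55 s; no verdict was reported.

- **Lever:** I pushed the crossbar lever with shut fingertips, without gripping it. It went through the first notch into the second, and I felt the hard stop at x = 0.526 m with about 8 N, where I had predicted it. The arm hid the handle during the push, but after backing off, the picture showed it at the rear end of its quadrant.
- **Button:** The picture taken during the press showed the cap sunk into its housing. I pressed harder than the 5 N it needs, up to about 56 N at the fingertips and within the 120 N wrist limit. After release it looked the same as at the start.
- **Surroundings:** In the last pictures the ball lever was still at off, and the dish, vial, tweezers and the visible parts of both bottles showed no movement by eye. The robot was clear and touching nothing.
- **Disagreements:** My first move call was refused as invalid and moved nothing. The estimates of the button's top height differed by about 4 mm (66 mm from two views, 70.5 mm from depth). It stopped at about 65 mm, so with 6 mm of travel the depth reading fits better.

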